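# Scan the medicine bottle, then open its push-and-turn safety cap

## Robot

A 6-joint arm with a two-finger parallel gripper is mounted at the origin on a cart in front of the work surface, level with it; the furniture and walls round the work are solid. World frame = base frame: x ahead of the robot, y to its left, z up, the work surface at z = 0. Lengths are in mm, angles in degrees, forces in N, time in s.
With the tool pointing down it reaches from about 300 to 850 mm from the base axis. Payload 4.2 kg.
Tool frame: the origin (TCP) lies midway between the tips of the shut fingers; the grasp point (between the pads) lies 19 mm behind it (env.grip_depth is the distance from the TCP to the grasp point, in mm); z points along the fingers, y is the direction in which the jaws open and shut (so a half turn about z gives the same grasp; the last joint's range is limited). The gripper opens to 91 mm and grips with 3 to 60 N. Pads are 32 mm wide; open, the fingers measure 118 mm over their backs; the gripper's body (76 mm by 178 mm) begins 60 mm behind the grasp point.
Start: joints at [-1.146, 18.312, 89.639, -0, 72.044, -1.146], TCP at [575.016, 0, 213.976] pointing down, gripper open.
Joint ranges: [-177.97, 177.97], [-48.28, 115.42], [12.27, 149.76], [-77.06, 257.06], [2.81, 150.46], [-146.56, 146.56]. Speed limits (degrees/s): [147.25, 147.25, 180, 180, 180, 180].

## Interface

Orientations are given as [roll, pitch, yaw] about the fixed x, y, z axes, in that order (R = Rz(yaw) Ry(pitch) Rx(roll)).
In Python, from workcell import env gives the robot as it stands.
- The arm moves only by the shell command python3 -m inch 'ROWS' [FORCE]. ROWS is a JSON object of lists of equal length, an entry for each row: "hand": the opening, from 0 (shut) to 1 (fully open); "travel": the shift along the tool's x, y, z in mm, a list of three; "twist": the turn about the tool's z in degrees. A call has 1 to 20 rows; each row shifts and turns the commanded pose from where the row before left it, along the tool's axes as they then stand; what a row does not reach is not made up. A row lasts 1/8 s, in which the tool goes at most 62.5 mm and 10.7 degrees, less where a joint would pass 70% of its speed; a pose out of reach is approached as far as the arm can. A call is refused whole if a number of a shift passes 62.5 or a number of a turn 10.7, either way. A call with a gripper value outside its range is refused whole. The fingers move at their own pace and stop on an object; FORCE is the grip in N (left out, the last holds). Time passes only in rows, so rows that do not move let the fingers close. It gives the time, the measured TCP pose, the force and the opening at its end, in the units of the state.
- env.state(): the state, without advancing time (a new reading comes with each control period).
- env.grab_frame(name): name is "scene" or "side" or "wrist"; returns a dict with "frame" (480x640x3 uint8, blue, green, red), "fovy" (degrees; the focal length in pixels is half the picture's height over the tangent of half this angle, whatever the lens; pixels are square), "cx", "cy" (the principal point, pixels), "rvec" (rotation vector, rad) and "tvec" (3), from world to camera coordinates, as OpenCV has them. Camera axes: x right, y down, z forward; pixel columns grow to the right and rows downward; lengths in mm; the calibration is good to about 2 mm. A picture is of the moment at which its call begins. There is no depth.
- env.job_done(): hands the job in, once; it reports no verdict.
The state is a dict: "time_s": time; "qpos": joint angles; "qvel": joint speeds; "effort": joint torques, N m; "ee_pos": TCP position; "ee_rot": TCP orientation; "force": force on the tool from outside, world axes, zero at the start; "torque": the same for the moment, N m; "gripper_width": finger opening in mm.
Only numpy, scipy, OpenCV 4.12 (cv2) and the standard library are available. Lean on these libraries where they do the work, as an engineer would, in place of code of your own. Each camera call takes 0.05 s, during which the arm holds its last target. There are 200 camera calls.

## Task

Check the medicine bottle before opening it: pick up the pocket label reader, hold it still with its nose pointing squarely at the bottle's barcode from about 5 cm away for at least a second, and lay the reader back down flat on the worktop and let go. Then open the child-proof cap: grip it, press it down and, keeping it pressed, turn it anticlockwise (seen from above) until it comes free. Lift it straight up and finish while still holding it, upright and still, a few centimetres clear above the open bottle; leave the glass, the mug and the teaspoon where they are.

Things in the scene. Friction and masses are not known exactly. Their poses are not given: they have to be found in the camera images.
- reader_center (a point): Centre of the pocket label reader, a grey bar 34 mm wide at this point, 24 mm high, 117 mm long with the key ring at its tail (black nose end 38 mm wide), 90 g, loose, lying flat; the point is 12 mm above its underside and near its balance. x axis: along the bar to the nose; z: up. An orange button is on its top.
- reader_nose (a point): Middle of the reader's amber window at the tip of its black nose, 55 mm along +x from reader_center, same axes. It reads straight ahead along +x, 2 to 10 cm away: that line must meet the barcode within about 12 mm of its middle and within about 25 degrees of square.
- barcode (a point): Middle of the black-striped barcode (29 mm wide, 18 mm high) on the white label of the amber medicine bottle (64 mm diameter), 67 mm above the worktop. x axis: level, into the bottle (the barcode looks along -x); z: up. The bottle's vertical axis lies 32.5 mm along +x from this point.
- clamp (a point): Middle of the underside of the grey screw clamp that holds the bottle, on the bottle's axis, same axes as the barcode. Base 117 mm diameter, 12 mm high; two jaws up to 42 mm from the axis, 38 mm high; a black knob on the +y side reaches 72 mm from the axis, 36 mm high. Clamp and bottle are fixed and do not turn.
- mouth (a point): Centre of the bottle's mouth (top of the white neck, 127 mm above the worktop), on the bottle's vertical axis; same axes as the barcode. Hidden under the cap at the start. The bottle's shoulder below the cap is 87 (at its edge) to 98 mm above the worktop.
- cap_center (a point): Centre of the red push-and-turn cap, 46 mm diameter, 30 mm high, 30 g, loose part locked on the neck; half-way up it, 124 mm above the worktop at the start; z up. Two lugs lock it against turning and lifting. Pressed down 5 mm or more it can turn; the hard stop is at 9 mm, so press about 7 mm. A spring resists with 4 N at first, 7.5 N at 7 mm, 8.5 N at 9 mm.
- cap_pointer (a point): Outer end of the white pointer line on the cap's top, 21 mm from its axis; over the barcode when locked. With the cap kept pressed, turn it anticlockwise seen from above by 78 degrees, till the pointer meets the red mark on the bottle's shoulder; from 65 to 90 degrees it lifts straight off. A stop ends the turn at about 93 degrees; clockwise it is blocked.
- glass: Clear drinking glass, 78 mm diameter, 95 mm high, loose, standing; origin at the centre of its foot. Leave it alone.
- mug: Small white mug, 64 x 91 x 51 mm, loose, standing; origin under its centre. Leave it alone.
- teaspoon: Steel teaspoon, 138 x 29 x 12 mm, lying; origin under its centre. Leave it alone.
Not all that is in view belongs to the job. Of the things shaped like the part that bears reader_center, the grey one is meant.

How it is judged:
By the outcome, as a careful person would: the job done as asked, in the order asked, and still so for the second after the job is handed in, while the arm keeps its last pose, push and grip.
It also fails if it takes over 54 s, if anything falls off the work surface, if the arm or the gripper's body presses on something with over 40 N, if the wrist force passes 120 N, or if a joint passes its speed limit or range.

## Working session

There is one attempt and no reset: what is moved stays moved. The work goes in short steps, Python scripts to look and compute and a shell command to move; the robot and the scene stay as the last step left them, time stands still between calls to the robot, and variables do not carry over. Pictures are saved under pics/ and viewed, about 8 in all and at most 12, crops included, and the job is handed in when it is done.

```bash
ls; mkdir -p pics; cat > h.py <<'E'
import cv2,numpy as np
from workcell import env
def grab(name,save=None):
    d=env.grab_frame(name)
    if save: cv2.imwrite('pics/'+save,d['frame']); 
    d['f']=240/np.tan(np.radians(d['fovy'])/2)
    d['R']=cv2.Rodrigues(np.array(d['rvec'],float))[0]; d['t']=np.array(d['tvec'],float).ravel()
    d['C']=-d['R'].T@d['t']; return d
def ray(d,u,v):
    r=d['R'].T@np.array([(u-d['cx'])/d['f'],(v-d['cy'])/d['f'],1]); return r/np.linalg.norm(r)
def onz(d,u,v,z):
    r=ray(d,u,v); return d['C']+r*(z-d['C'][2])/r[2]
def proj(d,p):
    c=d['R']@np.array(p,float)+d['t']; return c[:2]/c[2]*d['f']+[d['cx'],d['cy']]
def tri(*obs):
    A=0;b=0
    for d,u,v in obs:
        r=ray(d,u,v);P=np.eye(3)-np.outer(r,r);A=A+P;b=b+P@d['C']
    return np.linalg.solve(A,b)
E
python3 - <<'E'
from h import *
import pickle
D={}
for n in('scene','side','wrist'):
    D[n]=grab(n,n+'0.png'); print(n,D[n]['C'],D[n]['f'],D[n]['cx'],D[n]['cy'])
pickle.dump(D,open('d0.pkl','wb'))
print(env.state())
E
```

```text
pics
scene [ -90.18410977 -508.65570075  878.11622826] 548.6086854972681 322.0521104983387 236.05981956763944
side [423.75741839 661.10601689 644.71117368] 462.8629936941162 317.38484352766653 242.89913878182298
wrist [574.73999897  76.54798471 384.05400204] 381.0267772360635 323.0619363259287 240.0494118309583
{'time_s': 0.15, 'qpos': array([-1.14631683e+00,  1.83427592e+01,  8.96894819e+01, -3.18285974e-04,
        7.20440936e+01, -1.14737077e+00]), 'qvel': array([-0.04024963, -0.09976522, -0.17112042,  0.04371565, -0.03567502,
        0.00378054]), 'effort': array([-5.72294630e-04, -4.12774551e+01, -2.32154489e+01,  7.26667210e-02,
        4.33494255e-02, -9.00343002e-05]), 'ee_pos': array([5.74625132e+02, 2.46691032e-03, 2.13323992e+02]), 'ee_rot': array([-1.79923675e+02, -1.22593693e-03,  9.00011514e+01]), 'force': array([0.00754091, 0.05767285, 0.42766303]), 'torque': array([ 0.00339546, -0.0052649 , -0.01452226]), 'gripper_width': 91.04209491282549}
```

View pics/scene0.png

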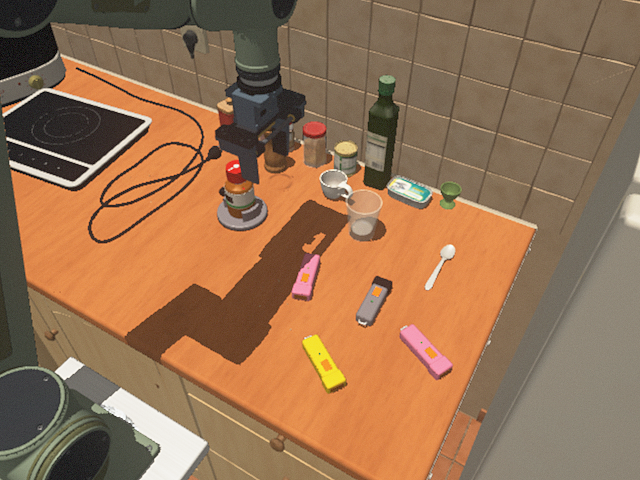

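View pics/side0.png

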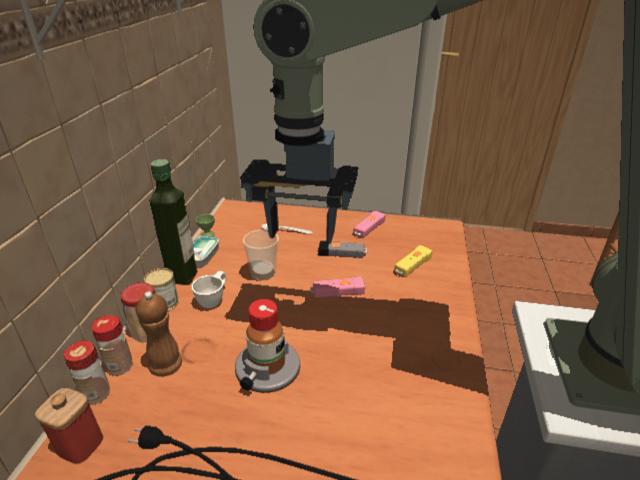

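Candidates for the reader: grey (scene 374,300; side 345,249), pink (307,276), pink (425,350) and yellow (323,362). I choose the grey one with the black nose, whose nose end is at scene (383,283) and side (325,247). The bottle is at scene (240,195) and side (266,340). Next is a close crop to check.

```bash
python3 - <<'E'
from h import *
s=cv2.imread('pics/scene0.png');d=cv2.imread('pics/side0.png')
def c(i,u,v,w=50,h=37): return cv2.resize(i[v-h:v+h,u-w:u+w],(400,296),interpolation=cv2.INTER_CUBIC)
cv2.imwrite('pics/m1.png',np.vstack([np.hstack([c(s,374,300),c(d,345,249)]),np.hstack([c(s,240,190),c(d,266,340,68,50)])]))
E
```

```text
(no output)
```

View pics/m1.png

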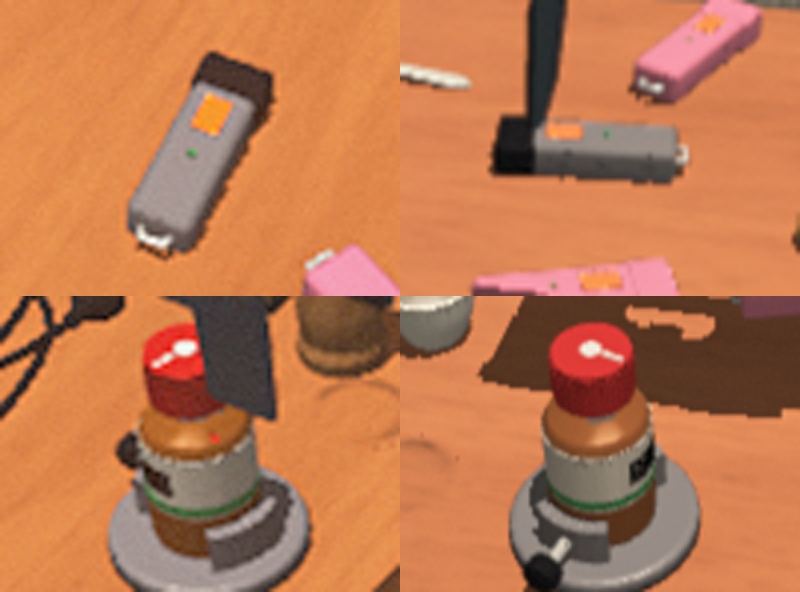

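View pics/wrist0.png

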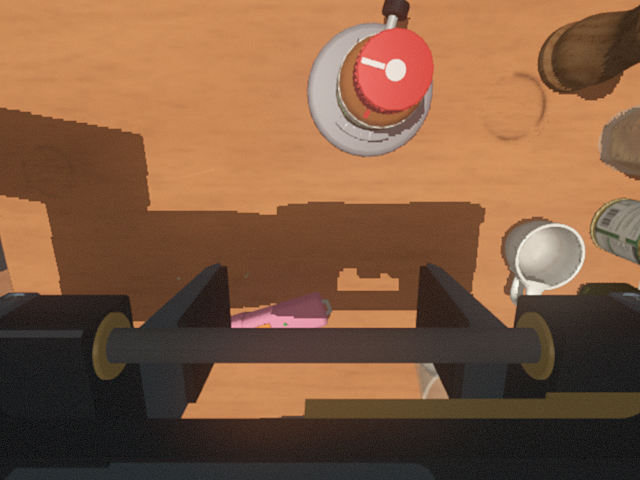

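The crop confirms the grey reader: its black nose is at the top in scene (383,279) and at the left in side. The cap hub is at scene (236.5,166), side (263.3,307.7) and wrist (395,70). The pointer points towards -x.

```bash
python3 - <<'E'
from h import *
import pickle
D=pickle.load(open('d0.pkl','rb'));s,d,w=D['scene'],D['side'],D['wrist']
print('btn',tri((s,377,291.8),(d,336.25,244.75)),'led',tri((s,372,301.3),(d,346.5,245.5)))
print('hub',tri((s,236.5,166),(d,263.3,307.7),(w,395,70)),'ptr',tri((s,228,170.3),(d,273.5,311.1),(w,362,62)))
print('hub z139',onz(s,236.5,166,139),onz(d,263.3,307.7,139),onz(w,395,70,139))
print('ptr z139',onz(s,228,170.3,139),onz(d,273.5,311.1,139),onz(w,362,62,139))
print('bar',tri((s,228.75,199),(d,280,347)))
for z,uv in((24,(383,279)),(24,(356.5,314)),(24,(371.5,319))): print(onz(s,*uv,z)[:2])
# segment grey: outline of reader top via hull in scene
for n,(u,v) in dict(glass=(365,235),mug=(335,190),pinkA=(307,290),yellow=(323,365),pinkB=(425,355),spoon=(440,270),bottle_oil=(378,180)).items(): print(n,onz(s,u,v,0)[:2].round())
E
```

```text
btn [ 549.94148342 -265.56405205   24.15281883] led [ 524.86597782 -267.45349428   23.47504856]
hub [616.87344176 112.19667531 139.32387861] ptr [597.05644706 117.74853792 139.56149068]
hub z139 [619.65358688 112.7780697  139.        ] [614.74055536 113.37894839 139.        ] [617.281768   112.43061207 139.        ]
ptr z139 [598.68119438 119.54738795 139.        ] [596.19694669 118.30687346 139.        ] [597.57901488 116.80249211 139.        ]
bar [588.67507018 121.70931354  62.9732184 ]
[ 588.11164063 -261.54907848]
[ 484.11364217 -255.95032547]
[ 488.32476246 -285.84307353]
glass [ 702. -164.]
mug [801. -31.]
pinkA [ 502. -134.]
yellow [ 369. -250.]
pinkB [ 483. -401.]
spoon [ 691. -347.]
bottle_oil [ 888. -104.]
```

```bash
python3 -m inch '{"hand":[1,1,1,1,1,1,1,1,1,1,1,1,1,1,1,1],"travel":[[0,0,0],[0,0,0],[0,0,0],[0,0,0],[0,0,0],[0,0,0],[0,0,0],[0,0,0],[-10,30,15],[-10,50,20],[-11,50,20],[-11,50,20],[-11,50,15],[-11,33,10],[0,0,0],[0,0,0]],"twist":[10.6,10.6,10.6,10.6,10.6,10.6,10.6,10.6,0,0,0,0,0,0,0,0]}'
python3 - <<'E'
from h import *
import pickle
d=grab('wrist','w1.png'); s=grab('scene','s1.png');p=grab('side','d1.png');pickle.dump((d,s,p),open('d1.pkl','wb'))
st=env.state();print(st['ee_pos'],st['ee_rot'])
for q in([534,-267,24],[589,-262,24]):print(proj(d,q))
b=s['frame'][120:240,170:310];a=p['frame'][280:400,200:340]
cv2.imwrite('pics/m2.png',np.vstack([np.hstack([cv2.resize(b,(400,343),interpolation=2),cv2.resize(a,(400,343),interpolation=2)])]))
E
```

```text
time_s: 2.15
ee_pos: [535.2, -267.2, 114.0]
ee_rot: [-180.0, -0.0, 5.2]
force: [1.1, 0.1, -0.1]
gripper_width: 91.1
[ 535.65240174 -266.61201065  114.44316675] [ 1.79990291e+02 -4.51544041e-02  5.28941523e+00]
[322.78097045 246.12096385]
[322.71532964 167.72696147]
```

View pics/w1.png

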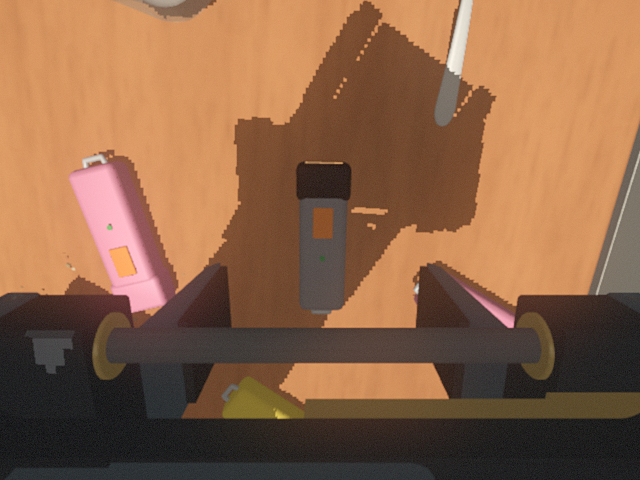

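View pics/m2.png

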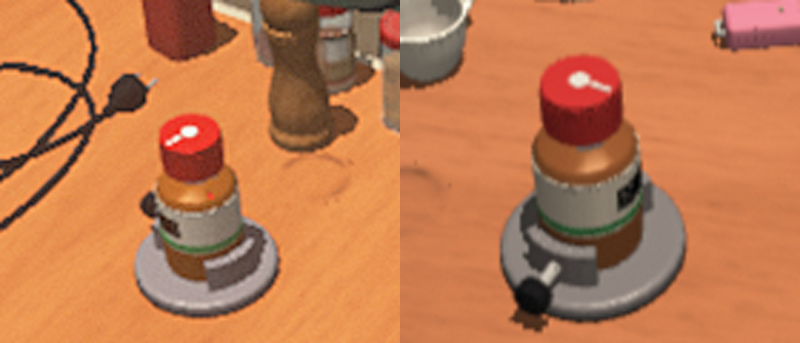

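The reader is centred and aligned between the fingers: nose tip (324,163), tail (322,312). I'll go down, grip and lift.

```bash
python3 -m inch '{"hand":[1,1,1,1,1,1,0,0,0,0,0,0,0,0,0,0],"travel":[[0,0,20],[0,0,30],[0,0,30],[0,0,20],[0,0,10],[0,0,0],[0,0,0],[0,0,0],[0,0,0],[0,0,0],[0,0,0],[0,0,0],[0,0,0],[0,0,-10],[0,0,-20],[0,0,-20]],"twist":[0,0,0,0,0,0,0,0,0,0,0,0,0,0,0,0]}' 20
python3 - <<'E'
from h import *
import pickle
# refine bottle using both pictures: hub, pointer, barcode from m2 (scale 400/140)
_,s,p=pickle.load(open('d1.pkl','rb'));k=140/400
S=lambda u,v:(s,170+u*k,120+v*k)
P=lambda u,v:(p,200+(u-400)*k,280+v*k)
hub=tri(S(190,131),P(579,79));ptr=tri(S(167,143),P(608,89));bar=tri(S(169,227),P(628,191))
print(hub,ptr,bar)
for a in(ptr,bar): v=hub-a;print(np.degrees(np.arctan2(v[1],v[0])),np.hypot(v[0],v[1]))
E
```

```text
time_s: 4.3
ee_pos: [535.2, -267.8, 54.9]
ee_rot: [180.0, -0.0, 5.2]
force: [0.2, -1.4, -1.2]
gripper_width: 33.9
[617.42140565 112.38167601 139.35851644] [598.01286359 118.50740561 139.6205499 ] [589.07058882 120.79305043  62.04923024]
-17.516753243451042 20.352298837610256
-16.52504153588101 29.572284901777138
```

```bash
python3 -m inch '{"hand":[0,0,0,0,0,0,0,0,0,0,0,0,0,0,0,0,0],"travel":[[0,0,-2],[0,0,-2],[0,0,-1],[-5,-12,0],[-11,-25,0],[-15,-35,0],[-17,-40,0],[-17,-40,0],[-17,-40,0],[-17,-40,0],[-17,-40,0],[-17,-40,0],[-15,-35,0],[-11,-25,0],[-7,-16,0],[0,0,0],[0,0,0]],"twist":[7.2,7.2,7.2,0,0,0,0,0,0,0,0,0,0,0,0,0,0]}'
python3 - <<'E'
from h import *
import pickle
d=grab('wrist');s=grab('scene');p=grab('side');pickle.dump((d,s,p),open('d2.pkl','wb'))
st=env.state();print(st['ee_pos'],st['ee_rot'],st['time_s'])
for q in([485.3,151.4,67],[586,121.6,67],[617.2,112.4,139]):print(proj(d,q),proj(s,q),proj(p,q))
c=lambda i,x,y:cv2.resize(i[y:y+110,x:x+150],(400,293),interpolation=2)
W=cv2.resize(d['frame'][0:360],(400,225))
cv2.imwrite('pics/m3.png',np.vstack([np.hstack([c(s['frame'],140,140),c(p['frame'],230,270)]),np.hstack([cv2.resize(d['frame'],(400,300)),cv2.resize(d['frame'][0:240,160:480],(400,300))])]))
E
```

```text
time_s: 6.42
ee_pos: [485.3, 150.8, 59.0]
ee_rot: [180.0, 0.0, -16.4]
force: [0.0, 0.1, -0.1]
gripper_width: 33.8
[485.54986328 150.50917486  58.96283698] [ 1.79990094e+02 -2.59561853e-03 -1.64627853e+01] 6.575
[321.48684017 304.48587126] [187.15665496 221.29096107] [337.106684   366.88221545]
[321.48100676  58.58758679] [227.53019594 198.70348032] [280.98067514 345.08377489]
[ 319.30187539 -204.10380827] [235.95550127 166.67553064] [262.01677544 307.12345306]
```

View pics/m3.png

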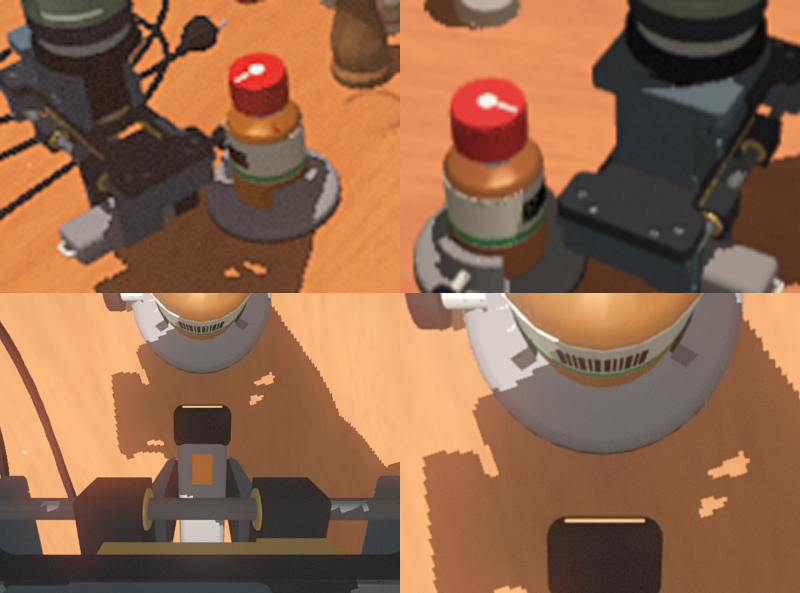

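The wrist view shows the amber window centred at about zoom x=605 and the barcode at about 602. That is in line and looks square, with a gap near 50 mm. I'll hold, then check the spot for laying it down.

```bash
python3 -m inch '{"hand":[0,0,0,0,0,0,0,0,0,0,0,0],"travel":[[0,0,0],[0,0,0],[0,0,0],[0,0,0],[0,0,0],[0,0,0],[0,0,0],[0,0,0],[0,0,0],[0,0,0],[0,0,0],[0,0,0]],"twist":[0,0,0,0,0,0,0,0,0,0,0,0]}'
python3 - <<'E'
from h import *
import pickle
s=pickle.load(open('d0.pkl','rb'))['scene']
a=np.radians(-16.4);tx=np.array([np.cos(a),np.sin(a)])
ty=np.array([np.sin(a),-np.cos(a)])
c=np.array([485.4,150.7])-20*tx+80*ty
for k in(-62,0,55):
  q=c+k*tx;print(q,proj(s,[*q,0]))
for u,v in((95,240),(125,237),(20,287),(180,365)):print(onz(s,u,v,0)[:2])
E
```

```text
time_s: 8.07
ee_pos: [485.5, 151.4, 59.0]
ee_rot: [-180.0, -0.0, -16.4]
force: [0.6, 0.1, -1.0]
gripper_width: 34.1
[384.14893754  97.1068815 ] [181.04100107 283.65129956]
[443.62640396  79.60171117] [206.09387576 268.07779704]
[496.38867256  64.07293105] [227.25989562 254.9204621 ]
[383.16285844 341.76819964]
[423.67379303 291.67302314]
[210.4208341  372.85180834]
[236.73061621 -26.2583798 ]
```

```bash
python3 -m inch '{"hand":[0,0,0,0,0,0,0,0,0,0,1,1,1,1,1,1],"travel":[[-5,10,0],[-5,25,0],[-5,25,0],[-5,20,0],[0,0,15],[0,0,20],[0,0,12],[0,0,5],[0,0,3],[0,0,0],[0,0,0],[0,0,0],[0,0,0],[0,0,-15],[0,0,-30],[0,0,-30]],"twist":[0,0,0,0,0,0,0,0,0,0,0,0,0,0,0,0]}'
python3 - <<'E'
from h import *
d=grab('wrist','w4.png');s=grab('scene')
st=env.state();print(st['ee_pos'],st['ee_rot'],st['gripper_width'])
cv2.imwrite('pics/m4.png',np.hstack([cv2.resize(d['frame'],(400,300)),cv2.resize(s['frame'][120:345,100:400],(400,300),interpolation=2)]))
E
```

```text
time_s: 10.07
ee_pos: [443.4, 80.2, 79.7]
ee_rot: [180.0, 0.0, -16.4]
force: [0.2, 1.0, -0.5]
gripper_width: 89.7
[445.98166075  80.63690169  81.6580544 ] [-179.83079305   -0.36058777  -16.4004969 ] 91.20803107525876
```

View pics/m4.png

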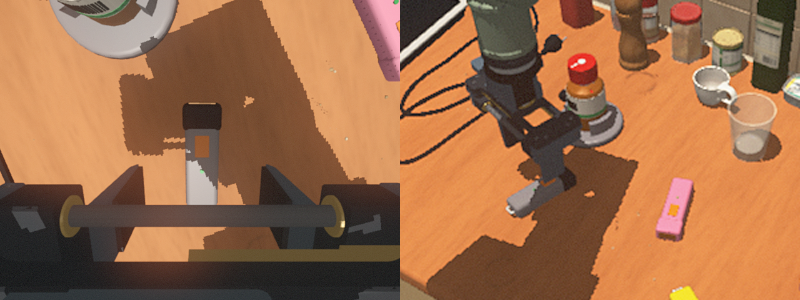

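The reader lies flat and is free: nose at wrist (202,103) in the half-scale view. Next I'll rise and look at the cap from directly above with the wrist camera.

```bash
python3 -m inch '{"hand":[1,1,1,1,1,1,1,1,1],"travel":[[0,0,-30],[0,0,-40],[0,0,-26],[10,-10,0],[22,-25,0],[25,-27,0],[20,-18,0],[0,0,0],[0,0,0]],"twist":[0,0,0,0,0,0,0,0,0]}' 45
python3 - <<'E'
from h import *
import pickle
d=grab('wrist','w5.png');pickle.dump(d,open('d5.pkl','wb'))
st=env.state();print(st['ee_pos'],st['ee_rot'])
hsv=cv2.cvtColor(d['frame'],cv2.COLOR_BGR2HSV)
m=((hsv[...,0]<8)|(hsv[...,0]>172))&(hsv[...,1]>170)&(hsv[...,2]>90)
n,l,stt,c=cv2.connectedComponentsWithStats(m.astype(np.uint8));i=1+stt[1:,4].argmax();print(stt[i],c[i],proj(d,[617.2,112.4,139]))
cs,_=cv2.findContours((l==i).astype(np.uint8),0,2);(x,y),r=cv2.minEnclosingCircle(max(cs,key=len));print(x,y,r,onz(d,x,y,139))
cv2.imwrite('pics/m5.png',d['frame'][0:300,120:520])
E
```

```text
time_s: 11.3
ee_pos: [538.9, 135.0, 173.2]
ee_rot: [179.9, 0.2, -16.4]
force: [-0.0, 0.5, 0.4]
gripper_width: 91.4
[538.90675947 134.91531286 173.77207535] [ 1.79920353e+02  1.32341267e-01 -1.64034168e+01]
[ 278   75   89   94 3699] [320.69775615 121.80129765] [322.01013674 123.08484451]
322.0088806152344 121.32833862304688 46.71421432495117 [618.02695054 112.15623694 139.        ]
```

View pics/m5.png

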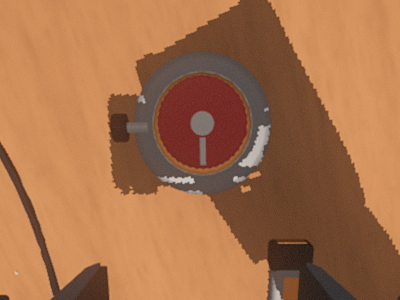

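The hub is at crop (202,123), matching the prediction, and the pointer points straight at the barcode side. I'll go over the cap, descend and grip.

```bash
python3 -m inch '{"hand":[1,1,1,1,1,1,1,1,1,0,0,0,0,0,0,0],"travel":[[15,0,0],[27,0,0],[27,-0.5,0],[12.7,0,0],[0,0,10],[0,0,22],[0,0,22],[0,0,12],[0,0,0],[0,0,0],[0,0,0],[0,0,0],[0,0,0],[0,0,0],[0,0,0],[0,0,0]],"twist":[0,0,0,0,0,0,0,0,0,0,0,0,0,0,0,0]}' 45
```

```text
time_s: 13.35
ee_pos: [618.6, 112.4, 109.1]
ee_rot: [180.0, -0.0, -16.4]
force: [-0.5, -0.6, 1.2]
gripper_width: 45.5
```

```bash
python3 -m inch '{"hand":[0,0,0,0,0,0],"travel":[[0,0,2],[0,0,2],[0,0,2],[0,0,1.2],[0,0,0],[0,0,0]],"twist":[0,0,0,0,0,0]}'
```

```text
time_s: 14.1
ee_pos: [618.6, 112.5, 102.5]
ee_rot: [180.0, -0.0, -16.4]
force: [-2.5, -2.4, 6.8]
gripper_width: 45.7
```

Force 6.8 N at about 6.6 mm matches the spring, so the cap isn't slipping. Now the turn.

```bash
python3 -m inch '{"hand":[0,0,0,0,0,0,0,0,0,0,0,0,0,0,0,0,0],"travel":[[0,0,0.4],[0,0,0],[0,0,0],[0,0,0],[0,0,0],[0,0,0],[0,0,0],[0,0,0],[0,0,0],[0,0,0],[0,0,0],[0,0,0],[0,0,0],[0,0,0],[0,0,0],[0,0,0],[0,0,0]],"twist":[-2,-4,-6,-6,-6,-6,-6,-6,-6,-6,-6,-6,-6,-4,-2,0,0]}'
python3 - <<'E'
from h import *
st=env.state();print(st['ee_pos'],st['ee_rot'],st['force'],st['torque'])
s=grab('scene');p=grab('side')
c=lambda i,x,y:cv2.resize(i[y:y+90,x:x+120],(400,300),interpolation=2)
cv2.imwrite('pics/m6.png',np.hstack([c(s['frame'],180,130),c(p['frame'],205,275)]))
E
```

```text
time_s: 16.23
ee_pos: [619.4, 113.8, 102.4]
ee_rot: [179.9, -0.2, 61.6]
force: [-0.7, 0.8, 6.8]
gripper_width: 45.5
[619.42131076 113.7882229  102.42102839] [ 1.79928545e+02 -1.71304835e-01  6.15849434e+01] [-0.67206905  0.75359342  6.7987081 ] [0.15197478 0.25703551 0.02478212]
```

View pics/m6.png

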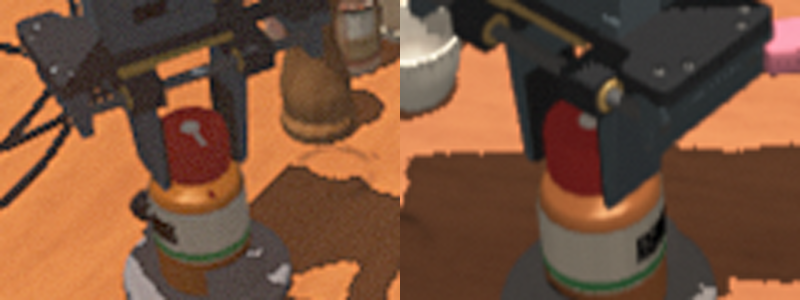

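The pointer at scene (204,145) points at the red mark at (211,195). I'll lift gently first and watch the force.

```bash
python3 -m inch '{"hand":[0,0,0,0,0,0,0],"travel":[[0,0,-2],[0,0,-3],[0,0,-3],[0,0,-3],[0,0,-2],[0,0,0],[0,0,0]],"twist":[0,0,0,0,0,0,0]}'
```

```text
time_s: 17.2
ee_pos: [618.3, 112.4, 113.9]
ee_rot: [-180.0, 0.0, 61.6]
force: [0.6, -0.0, 0.1]
gripper_width: 45.5
```

```bash
python3 -m inch '{"hand":[0,0,0,0,0,0,0,0,0,0,0,0],"travel":[[0,0,-3],[0,0,-6],[0,0,-8],[0,0,-8],[0,0,-8],[0,0,-8],[0,0,-5],[0,0,-3],[0,0,0],[0,0,0],[0,0,0],[0,0,0]],"twist":[0,0,0,0,0,0,0,0,0,0,0,0]}'
python3 - <<'E'
from h import *
s=grab('scene');p=grab('side')
st=env.state();print(st['ee_pos'],st['ee_rot'],st['force'],st['gripper_width'])
print(proj(s,[617.4,112.3,127]),proj(p,[617.4,112.3,127]))
c=lambda i,x,y:cv2.resize(i[y:y+180,x:x+240],(400,300),interpolation=2)
cv2.imwrite('pics/m7.png',np.hstack([c(s['frame'],150,100),c(p['frame'],205,225)]))
E
```

```text
time_s: 18.7
ee_pos: [618.6, 112.7, 163.2]
ee_rot: [-180.0, 0.0, 61.6]
force: [0.3, 0.4, 0.3]
gripper_width: 45.7
[618.58165355 112.66030425 163.29680618] [-1.79997218e+02  2.43326156e-03  6.15973331e+01] [-1.19639782  0.22053524 -0.24757722] 45.39567019040617
[236.63532916 171.02792203] [262.38683613 312.57297845]
```

View pics/m7.png

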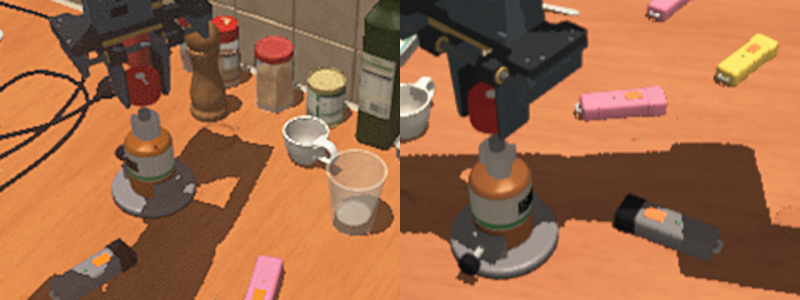

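The cap is held upright at about scene crop (143,85), clear above the open white neck at (146,120). The reader is flat on the worktop, and the glass and mug haven't moved.

```bash
python3 -c "
from workcell import env
print(env.job_done())"
```

```text
the job is handed in; nothing more can be done
None
```

The job is handed in at 18.7 s of the 54 s limit, with the cap off and still held above the open bottle. No verdict was reported.

- **Reader:** I picked up the grey reader and held it still for about 1.5 s with its nose about 50 mm from the barcode. In the wrist view its line met the barcode within about 2 mm of the middle, and it looked square. I then laid it flat and let go at about (444, 80) mm, not at its original spot.
- **Cap:** I gripped it, pressed it about 6.7 mm (6.8 N) and turned it 78° anticlockwise. The pictures showed the pointer facing the red mark, and the cap lifted off with almost no resistance.
- **Last checks:** The cap is upright and still in the grip, 45.4 mm wide. By the tool's height, its underside is about 36 mm clear above the mouth. The glass and mug showed no sign of having moved. The teaspoon was outside the last close pictures; the arm passed nowhere near it.
- **Disagreements:** While pressing and turning, the tool sat 1–2 mm off the bottle axis I had measured, with side forces up to about 2.5 N. I found nothing else that disagreed or failed.

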